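# Seat the clamp bridge and start its captive screw

### The job

Set the aluminium clamp bridge onto the two pegs of the blue fixture base so that both feet sit flat on the plate. Then start its captive screw the careful way: turn the black knob backward (counter-clockwise from above) until the screw drops off the thread end, and from there turn it forward (clockwise) about half a turn so that the thread catches. Finish holding the knob in the gripper, not letting go, and leave the tin, the nut and the white loupe ring where they are.

Things in the scene. Friction and masses are not known exactly. Their poses are not given: they have to be found in the camera images.
- fixture_base: base fixed to the table: blue plate 84 x 170 x 10 mm, long side along its y axis; origin at the centre of its underside. Two upright steel pegs, 8 mm thick with tapered tips, stand 24 mm above the plate at y = +58 and -58 mm. At the centre a brass threaded boss, 33 mm across, 24 mm high above the plate. Stands at different places and yaws.
- seat (a point): centre of the base plate's upper face, 10 mm above the table; the bridge's origin belongs here when seated (either end for either peg: half a turn of the bridge makes no difference)
- bridge: loose aluminium bridge on two feet, 34 x 150 mm, 350 g, 40 mm high, long side along its y axis; origin midway between the feet's undersides. Deck 28 to 40 mm above the origin; feet at y = +58 and -58 mm, 34 mm square, bored 10 mm from below. Grip the deck across its 34 mm width at the middle, fingers either side of the knob, TCP about 35 mm above the origin: the knob fits below the palm.
- knob_mid (a point): mid-height of the screw's round black knob, 29 mm diameter, 18 mm high, red line on top from centre to edge; on the bridge's vertical axis, 51.5 mm above its origin when the screw hangs free (lift 0). It turns and slides with the screw (160 g), which falls by itself when let go.
- screw (a joint): screw angle, rad, growing when turned backward (counter-clockwise from above); start varies. Right-hand thread, 2.9 mm per rad, two starts. On the seated bridge the screw's side pins rest on the thread top; turned backward it climbs, and within 0.6 to 2.0 rad drops about 8 mm (a grip can hold it up: let go or press lightly). Turned forward from there it sinks under the thread with 3 mm play.
- screw_lift (a joint): height of the screw above its lowest position in the bridge, m: 0 when hanging free, 0.024 at most. About 0.015 to 0.019 once the bridge is seated, up to 0.021 just before the drop, 0.012 to 0.014 after it, 0.003 to 0.008 after half a turn forward.
- wax_tin: bystander: round tin with a grey lid, 58 mm across, 24 mm high; origin at the centre of its underside
- hex_nut: bystander: large plated hex nut, 33 x 29 x 13 mm, lying flat; origin at the centre of its underside
- loupe_ring: bystander: small white loupe ring (a short open cup), 45 mm across, 26 mm high; origin at the centre of its underside

How it is judged:
By the outcome, as a careful person would: the job done as asked, in the order asked, and still so for the second after the job is handed in, while the arm keeps its last pose, push and grip.
It also fails if it takes over 67 s, if anything falls off the work surface, if the arm or the gripper's body presses on something with over 40 N, if the wrist force passes 120 N, or if a joint passes its speed limit or range.

### The arm

A 6-joint arm with a two-finger parallel gripper is mounted at the origin on a cart in front of the work surface, level with it; the furniture and walls round the work are solid. World frame = base frame: x ahead of the robot, y to its left, z up, the work surface at z = 0. Lengths are in m, angles in rad, forces in N, time in s.
With the tool pointing down it reaches from about 0.3 to 0.75 m from the base axis. Payload 8.5 kg.
Tool frame: the origin (TCP) lies between the finger pads, 19 mm behind the fingertips; this is the grasp point; z points along the fingers, y is the line along which they close (so a half turn about z gives the same grasp; the last joint's range is limited). The gripper opens to 85 mm and grips with 20 to 120 N. Pads are 22 mm wide; open, the fingers measure 114 mm over their backs; the gripper's body (76 mm by 85 mm) begins 54 mm behind the grasp point. The pads swing forward as they close: fully open they stand 13 mm farther back than shut.
Start: joints at [1.014, 0.381, 1.297, -0, 1.464, -0.215], TCP at [0.184, 0.518, 0.25] pointing down, gripper open.
Joint ranges: [-3.11, 3.11], [-0.89, 2.33], [0.22, 2.48], [-1.42, 4.56], [0.17, 2.85], [-2.88, 2.88]. Speed limits (rad/s): [2.39, 2.39, 3.14, 3.14, 3.14, 3.14].

### API

Orientations are given as a rotation vector (axis times angle).
In Python, from station import arm, eyes, monitor, hand_in gives the robot as it stands (arm), with the cameras (eyes), the readings (monitor) and the job as plain functions.
- The arm moves only by the tool pendant, called after ">>>" in YAML: its name, and indented under it one key for each argument. Schema: {"type":"object","properties":{"steps":{"type":"array","items":{"type":"number"},"minItems":5,"maxItems":50},"only":{"type":"string"},"quiet":{"type":"boolean"},"lines":{"type":"string"}},"required":["steps"],"additionalProperties":false}. steps is one flat list of numbers that holds 1 to 10 rows one after another, with no inner brackets; each row has 5 numbers: dx, dy, dz in normalised numbers (1 is 0.2 m), then a turn about the tool's z in fractions of the full range, 1 being 45 degrees, then the finger opening in m; each row shifts and turns the commanded pose from where the row before left it, along the tool's axes as they then stand; what a row does not reach is not made up. A row lasts 1/12 s, in which the tool goes at most 0.0417 m and 0.125 rad, less where a joint would pass 70% of its speed; a pose out of reach is approached as far as the arm can. The fingers move at their own pace and stop on an object; the grip force is fixed at half the most. Time passes only in rows, so rows that do not move let the fingers close. The tool returns the time, the measured TCP pose, the force, the opening and the grip force at its end. only (a regular expression) keeps the lines of the reply that match it, lines (a string "A,B") keeps lines A to B, and quiet returns only ok. Shift and turn numbers lie between -1 and 1, and a call with a number outside is refused. Input that does not fit is refused with a message, and nothing moves.
- monitor.get_obs(): the state, without advancing time (a new reading comes with each control period).
- eyes.get_image(name): name is "scene" or "top"; returns (picture, depth): 480x640x3 uint8, red, green, blue; 480x640 float32, m along the optical axis (not along the pixel's ray), 0 where there is no reading.
- eyes.camera_model(name): a dict with "K" (3x3 intrinsics, pixels), "distortion" ([k1, k2, p1, p2, k3] as OpenCV has them; the pictures are not rectified), "cam_to_world" (4x4, takes a point from camera to world coordinates). Camera axes: x right, y down, z forward; pixel columns grow to the right and rows downward; lengths in m; the calibration is good to about 2 mm. A picture is of the moment at which its call begins. camera_model takes no time and is no camera call.
- hand_in(): hands the job in; it is judged then, once.
The state is a dict: "time": time; "qpos": joint angles; "joint_velocities": joint speeds; "joint_torque": joint torques, N m; "eef_pos": TCP position; "tool_rot": TCP orientation; "contact_force": force on the tool from outside, world axes, zero at the start; "wrist_torque": the same for the moment, N m; "gripper_width": finger opening in m; "grip_force": force on a finger pad.
Only numpy, scipy, OpenCV 4.12 (cv2) and the standard library are available. Lean on these libraries where they do the work, as an engineer would, in place of code of your own. Each camera call takes 0.05 s, during which the arm holds its last target. There are 200 camera calls.

## Working session

There is one attempt and no reset: what is moved stays moved. The work goes in short steps, Python scripts to look and compute and a tool call to move; the robot and the scene stay as the last step left them, time stands still between calls to the robot, and variables do not carry over. Pictures are saved under pics/ and viewed, at most 10 in all, crops included, and the job is handed in when it is done.

```bash
ls; mkdir -p pics; python3 - <<'E'
from station import arm, eyes, monitor, hand_in
import cv2,numpy as np
for n in ("scene","top"):
    im,d=eyes.get_image(n); cv2.imwrite(f"pics/{n}0.png",im[:,:,::-1]); np.savez(f"{n}0.npz",im=im,d=d)
    m=eyes.camera_model(n); print(n,np.round(m["cam_to_world"],3).tolist(),np.round(m["K"],1).tolist(),m["distortion"])
o=monitor.get_obs(); print(o)
E
```

```text
pics
station.py
scene [[0.516, -0.621, 0.59, 0.083], [-0.856, -0.387, 0.342, -0.236], [0.017, -0.682, -0.731, 0.68], [0.0, 0.0, 0.0, 1.0]] [[473.1, 0.0, 326.5], [0.0, 473.1, 235.9], [0.0, 0.0, 1.0]] [-0.00401972  0.          0.          0.          0.        ]
top [[0.027, -0.989, 0.143, 0.441], [-1.0, -0.028, -0.005, 0.073], [0.008, -0.143, -0.99, 0.919], [0.0, 0.0, 0.0, 1.0]] [[453.4, 0.0, 305.3], [0.0, 453.4, 243.0], [0.0, 0.0, 1.0]] [-0.03771852  0.          0.          0.          0.        ]
{'time': 0.1, 'qpos': array([ 1.01369942e+00,  3.81087617e-01,  1.29813976e+00,  2.74811982e-05,
        1.46360608e+00, -2.15294258e-01]), 'joint_velocities': array([ 0.00036459, -0.0011346 , -0.00351524,  0.00132717,  0.00033308,
        0.00153712]), 'joint_torque': array([ 3.51480878e-03, -4.49218190e+01, -2.31658298e+01, -1.67213375e-04,
        3.69993140e-03, -2.21245742e-06]), 'eef_pos': array([0.18421826, 0.51798226, 0.24951078]), 'tool_rot': array([-5.34213284e-01, -3.09533876e+00,  1.78905201e-03]), 'contact_force': array([-0.19274899, -0.22516812,  0.32680793]), 'wrist_torque': array([0.02340606, 0.05746679, 0.00723673]), 'grip_force': 0.0, 'gripper_width': 0.08510543239383324}
```

View pics/top0.png

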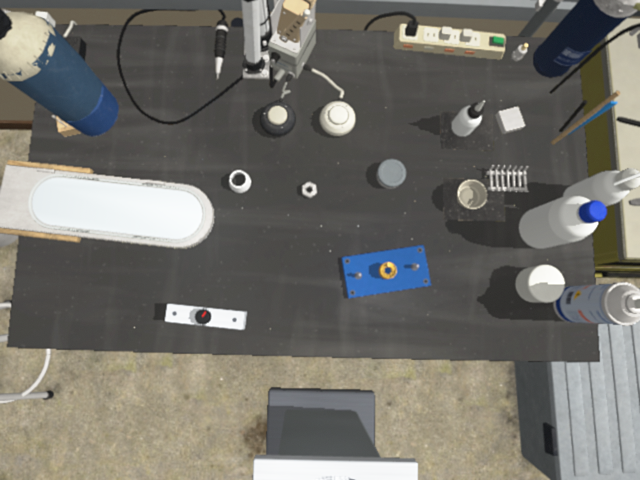

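View pics/scene0.png

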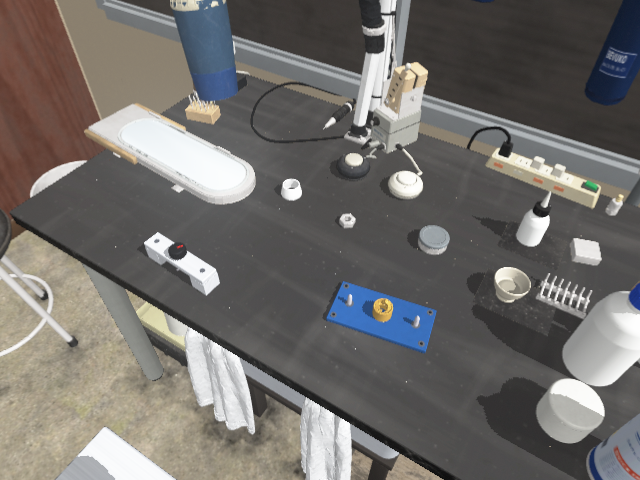

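The top view shows the bridge at about (204,316) with the red mark on its knob, the blue base at (386,271) with pegs at (357,275) and (416,267), the tin at (391,173), the nut at (309,189) and the loupe ring at (239,181). The scene view shows the bridge at (180,262) and the base at (383,315). The arm is outside both views.

```bash
cat > h.py <<'E'
import cv2,numpy as np
from scipy.spatial.transform import Rotation as R
from station import arm, eyes, monitor, hand_in
def to_plane(cam,uv,z):
    m=eyes.camera_model(cam);uv=np.asarray(uv,float).reshape(-1,1,2)
    r=cv2.undistortPoints(uv,np.array(m["K"]),np.array(m["distortion"])).reshape(-1,2)
    T=np.array(m["cam_to_world"]);d=np.c_[r,np.ones(len(r))]@T[:3,:3].T
    return T[:3,3]+d*((z-T[2,3])/d[:,2])[:,None]
def px(cam,P):
    m=eyes.camera_model(cam);T=np.linalg.inv(np.array(m["cam_to_world"]))
    return cv2.projectPoints(np.atleast_2d(P).astype(float),cv2.Rodrigues(T[:3,:3])[0],T[:3,3],np.array(m["K"]),np.array(m["distortion"]))[0].reshape(-1,2)
def world(cam,d):
    m=eyes.camera_model(cam);v,u=np.mgrid[:480,:640]
    r=cv2.undistortPoints(np.stack([u,v],-1).reshape(-1,1,2).astype(float),np.array(m["K"]),np.array(m["distortion"])).reshape(480,640,2)
    T=np.array(m["cam_to_world"])
    return (np.dstack([r,np.ones((480,640))])*d[...,None])@T[:3,:3].T+T[:3,3]
def rect(pts):
    (c,s,a)=cv2.minAreaRect(pts[:,:2].astype(np.float32)*1000)
    if s[0]>s[1]: a+=90;s=s[::-1]
    # angle a: direction of short side (x axis)
    return np.array(c)/1000,s,a
E
cat > m1.py <<'E'
from h import *
for cam in ("top","scene"):
    f=np.load(cam+"0.npz");im=f["im"].astype(int);W=world(cam,f["d"])
    hsv=cv2.cvtColor(f["im"],cv2.COLOR_RGB2HSV)
    def blob(mask,c):
        n,l=cv2.connectedComponents(mask.astype(np.uint8)); return l==l[c[1],c[0]]
    bl=(hsv[...,0]>100)&(hsv[...,0]<125)&(hsv[...,1]>150)&(hsv[...,2]>60)
    c={"top":(365,285),"scene":(360,325)}[cam]
    b=blob(bl,c);v,u=np.nonzero(b);P=to_plane(cam,np.c_[u,v],.010)
    print(cam,"base",rect(P),np.median(W[b],0)[2])
    # bridge deck: by depth height
    v0,u0={"top":(316,204),"scene":(262,180)}[cam]
    sel=np.zeros((480,640),bool);sel[v0-40:v0+40,u0-55:u0+55]=1
    dk=sel&(W[...,2]>.03)&(W[...,2]<.0475)&(f["im"].min(2)>130)
    v,u=np.nonzero(dk);P=to_plane(cam,np.c_[u,v],.040);print("bridge",rect(P),len(u),np.median(W[dk],0))
    kn=sel&(W[...,2]>.053)&(W[...,2]<.075);v,u=np.nonzero(kn);P=to_plane(cam,np.c_[u,v],.0605)
    print("knob",P[:,:2].min(0),P[:,:2].max(0),cv2.minEnclosingCircle(P[:,:2].astype(np.float32)),np.median(W[kn],0))
    red=sel&(im[...,0]>120)&(im[...,1]<80);v,u=np.nonzero(red);print("red",to_plane(cam,[[u.mean(),v.mean()]],.0605))
    v0,u0={"top":(271,386),"scene":(315,383)}[cam];sel[:]=0;sel[v0-40:v0+40,u0-60:u0+60]=1
    br=sel&(hsv[...,0]>10)&(hsv[...,0]<30)&(hsv[...,1]>120)&(hsv[...,2]>80)&(W[...,2]>.025)
    v,u=np.nonzero(br);P=to_plane(cam,np.c_[u,v],.034);print("boss",cv2.minEnclosingCircle(P[:,:2].astype(np.float32)))
E
python3 m1.py; python3 - <<'E'
import cv2
a=cv2.imread("pics/top0.png");s=cv2.imread("pics/scene0.png")
f=lambda i,x,y:cv2.resize(i[y:y+75,x:x+100],(400,300),interpolation=cv2.INTER_CUBIC)
cv2.imwrite("pics/crop.png",cv2.vconcat([cv2.hconcat([f(a,336,234),f(a,156,280)]),cv2.hconcat([f(s,333,278),f(s,130,225)])]))
E
```

```text
top base (array([ 0.52054883, -0.09443869]), (82.65794372558594, 168.80279541015625), 10.176594734191895) 0.009362720342393827
bridge (array([0.42162784, 0.25838745]), (34.1856689453125, 151.21932983398438), 175.92335510253906) 1190 [0.42161477 0.24785446 0.03940645]
knob [0.40693426 0.24384368] [0.4365295  0.27353844] ((0.42228245735168457, 0.25821593403816223), 0.015456773340702057) [0.42167524 0.2583847  0.05968052]
red [[0.42618514 0.25573624 0.0605    ]]
boss ((0.5206329822540283, -0.09366852790117264), 0.015555259771645069)
scene base (array([ 0.51684406, -0.09497718]), (86.9966049194336, 168.81117248535156), 10.10641098022461) 0.010564818231744155
bridge (array([0.41787756, 0.25729272]), (38.60688781738281, 156.0852508544922), 175.61203002929688) 1178 [0.41550586 0.24151073 0.0404279 ]
knob [0.40222183 0.23985214] [0.43380691 0.27351203] ((0.4175504744052887, 0.2574469745159149), 0.01780088245868683) [0.41863127 0.25692902 0.06056608]
red [[0.42626936 0.25789449 0.0605    ]]
boss ((0.5115111470222473, -0.09474371373653412), 0.021336905658245087)
```

View pics/crop.png

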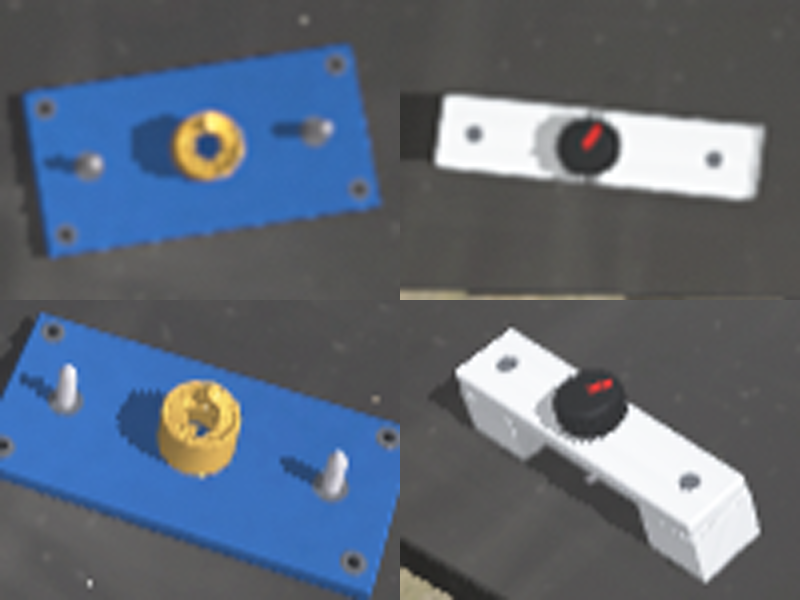

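The crops show the boss centred between the pegs, with a hole in each end of the bridge deck. The red line on the knob points to the upper right. Next I need a helper that gives the offset to a target in tool axes.

```bash
cat >> h.py <<'E'
def go(p,yaw):  # yaw (deg) wanted for tool y, mod 180
    o=monitor.get_obs();M=R.from_rotvec(o["tool_rot"]).as_matrix()
    a=np.degrees(np.arctan2(M[1,1],M[0,1]));t=(a-yaw+90)%180-90
    print("d_tool",np.round(M.T@(np.array(p)-o["eef_pos"]),4),"turn",round(np.radians(t),4),"yaw",round(a,2),"q6",round(o["qpos"][5],3),"t",o["time"])
E
python3 -c "
from h import *
go([.4214,.2585,.15],-4.1)"
```

```text
d_tool [-0.3105 -0.1649  0.0996] turn 1.3005 yaw 70.42 q6 -0.215 t 0.1
```

Units first: shifts go in shares of 0.2 m and turns go in shares of 45 degrees. So -0.031 m / 0.2 = -0.155, -0.0165 m / 0.2 = -0.0825.

>>> pendant:
  steps: [-0.155,-0.0825,0,0,0.085,-0.155,-0.0825,0,0,0.085,-0.155,-0.0825,0,0,0.085,-0.155,-0.0825,0,0,0.085,-0.155,-0.0825,0,0,0.085,-0.155,-0.0825,0,0,0.085,-0.155,-0.0825,0,0,0.085,-0.155,-0.0825,0,0,0.085,-0.155,-0.0825,0,0,0.085,-0.155,-0.0825,0,0,0.085]

```text
time: 0.93
eef_pos: [0.4219, 0.2573, 0.2499]
tool_rot: [-0.534, -3.095, 0.0]
contact_force: [-0.1, -0.2, 0.1]
gripper_width: 0.085
grip_force: 0.0
```

>>> pendant:
  steps: [0,0,0.05,0.1592,0.085,0,0,0.05,0.1592,0.085,0,0,0.05,0.1592,0.085,0,0,0.05,0.1592,0.085,0,0,0.05,0.1592,0.085,0,0,0.05,0.1592,0.085,0,0,0.05,0.1592,0.085,0,0,0.05,0.1592,0.085,0,0,0.05,0.1592,0.085,0,0,0.05,0.1592,0.085]

```text
time: 1.77
eef_pos: [0.4209, 0.2587, 0.1493]
tool_rot: [-2.251, -2.191, 0.001]
contact_force: [-0.3, -0.2, -0.1]
gripper_width: 0.085
grip_force: 0.0
```

```bash
python3 -c "
from h import *
go([.4214,.2585,.035],-4.1)"
```

```text
d_tool [-0.0002  0.0005  0.1143] turn 0.0443 yaw -1.56 q6 0.338 t 1.7667
```

Converted, 0.02 m / 0.2 = 0.1, 0.014 m / 0.2 = 0.07, 0.044 rad / 0.7854 = 0.056.

>>> pendant:
  steps: [0,0.0025,0.1,0.056,0.085,0,0,0.1,0,0.085,0,0,0.1,0,0.085,0,0,0.1,0,0.085,0,0,0.07,0,0.085,0,0,0.05,0,0.085,0,0,0.05,0,0.085,0,0,0,0,0.085]

```text
time: 2.43
eef_pos: [0.4207, 0.2585, 0.0343]
tool_rot: [-2.291, -2.147, 0.005]
contact_force: [-0.7, -1.5, -0.4]
gripper_width: 0.0852
grip_force: 0.0
```

>>> pendant:
  steps: [0,0,0,0,0.03,0,0,0,0,0.03,0,0,0,0,0.02,0,0,0,0,0.02,0,0,0,0,0.02,0,0,0,0,0.02,0,0,0,0,0.02,0,0,0,0,0.02,0,0,0,0,0.02,0,0,0,0,0.02]

```text
time: 3.27
eef_pos: [0.4216, 0.2589, 0.0367]
tool_rot: [2.292, 2.148, 0.001]
contact_force: [-2.9, -0.3, 6.1]
gripper_width: 0.033
grip_force: 60.2
```

Converted, -0.02 m / 0.2 = -0.1, -0.015 m / 0.2 = -0.075.

>>> pendant:
  steps: [0,0,-0.025,0,0.02,0,0,-0.075,0,0.02,0,0,-0.1,0,0.02,0,0,-0.1,0,0.02,0,0,-0.1,0,0.02,0,0,-0.05,0,0.02,0,0,0,0,0.02]

```text
time: 3.85
eef_pos: [0.4222, 0.259, 0.1281]
tool_rot: [2.291, 2.147, 0.005]
contact_force: [0.3, -0.6, -3.5]
gripper_width: 0.0329
grip_force: 60.8
```

```bash
python3 -c "
from h import *
go([.5205,-.0942,.125],10.17)"
```

```text
d_tool [-0.3461  0.1209  0.003 ] turn -0.2423 yaw -3.71 q6 0.376 t 3.85
```

Converted, -0.03 m / 0.2 = -0.15, -0.02 m / 0.2 = -0.1.

>>> pendant:
  steps: [-0.1,0.035,0,0,0.02,-0.15,0.0525,0,0,0.02,-0.15,0.0525,0,0,0.02,-0.15,0.0525,0,0,0.02,-0.15,0.0525,0,0,0.02,-0.15,0.0525,0,0,0.02,-0.15,0.0525,0,0,0.02,-0.15,0.0525,0,0,0.02,-0.15,0.0525,0,0,0.02,-0.15,0.0525,0,0,0.02]

```text
time: 4.68
eef_pos: [0.5036, -0.0386, 0.125]
tool_rot: [-2.291, -2.147, 0.002]
contact_force: [0.0, 0.7, -4.4]
gripper_width: 0.033
grip_force: 60.7
```

>>> pendant:
  steps: [-0.15,0.05,0,0,0.02,-0.1,0.035,0,0,0.02,-0.03,0.0125,0,0,0.02,0,0,0,-0.1541,0.02,0,0,0,-0.1541,0.02,0,0,0,0,0.02,0,0,0,0,0.02]

```text
time: 5.27
eef_pos: [0.5194, -0.0937, 0.1253]
tool_rot: [-2.019, -2.405, 0.001]
contact_force: [-0.1, 0.8, -4.4]
gripper_width: 0.0328
grip_force: 60.7
```

```bash
python3 - <<'E'
from h import *
go([.5205,-.0942,.0465],10.17)
for n in ("scene","top"):
    im,d=eyes.get_image(n); cv2.imwrite(f"pics/{n}1.png",im[:,:,::-1]); np.savez(f"{n}1.npz",im=im,d=d)
f=lambda n:cv2.resize(cv2.imread(f"pics/{n}1.png")[180:380,280:480],(400,400),interpolation=cv2.INTER_CUBIC)
cv2.imwrite("pics/c1.png",cv2.hconcat([f("top"),f("scene")]))
E
```

```text
d_tool [-0.0007  0.0011  0.0788] turn -0.0037 yaw 9.96 q6 -0.577 t 5.2667
```

View pics/c1.png

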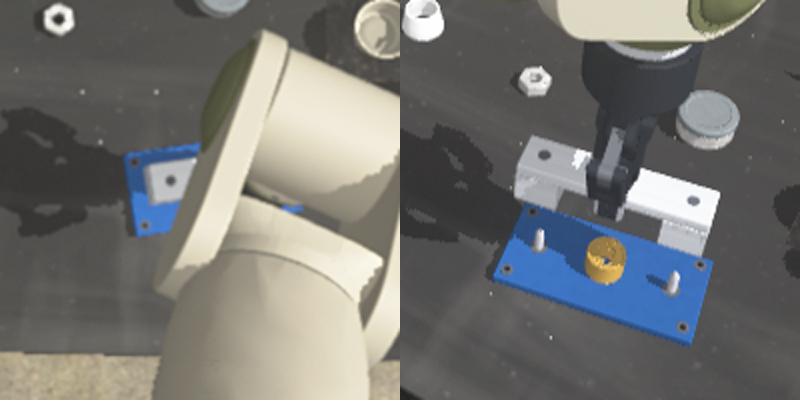

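The top view is mostly covered by the arm. The scene view shows both bridge holes, at about (352,257) and (426,280) in the full picture, with all four plate bolts and both pegs below. I'll refine these in the scene picture and compare the bridge and base within that one camera.

```bash
cat > m2.py <<'E'
from h import *
def dark(g,u,v,r=4):
    u0,v0=int(round(u)),int(round(v));p=g[v0-r:v0+r+1,u0-r:u0+r+1].astype(float)
    w=np.clip(np.percentile(p,70)-p-15,0,None);w[w<.35*w.max()]=0
    y,x=np.mgrid[-r:r+1,-r:r+1];return u0+(w*x).sum()/w.sum(),v0+(w*y).sum()/w.sum()
def show(n,P,C):
    c=P[:,:2].mean(0);e=P[-1]-P[0];print(n,np.round(c,4),"len",round(float(np.hypot(*e[:2])),4),"dir",round(float(np.degrees(np.arctan2(e[1],e[0]))),2))
f=np.load("scene1.npz");b=f["im"][...,2];g=f["im"].min(2);W=world("scene",f["d"])
H=np.array([dark(g,*p) for p in [(352,257.5),(426.5,280.5)]]);print(H)
print("deck z depth",np.median(W[262:268,355:362,2]),np.median(W[281:286,415:420,2]))
show("bridge",to_plane("scene",H,.1286),0)
c0=[(347,286),(430,312.5),(333.5,315),(421.5,343)]
B=np.array([dark(b,*p) for p in c0]);P=to_plane("scene",B,.010);print(B,np.round(P[:,:2],4));
show("base",P,0)
for k in((0,1),(2,3)): show("edge",P[list(k)],0)
f=np.load("top0.npz");b=f["im"][...,2];g=f["im"].min(2)
# top0 bolts
c0=[(347,261),(420,250),(352.5,292.5),(425.7,281)]
B=np.array([dark(b,*p) for p in c0]);P=to_plane("top",B,.010);show("base top",P,0)
for k in((0,1),(2,3)): show("edge",P[list(k)],0)
# peg tip pixel check predicted from scene base centre
E
python3 m2.py
```

```text
[[351.68239564 257.04718693]
 [426.37098175 280.01737619]]
deck z depth 0.1294708799963764 0.12919811520412106
bridge [ 0.5197 -0.0921] len 0.1166 dir -80.47
[[345.92821369 285.51419032]
 [430.32334922 311.06262764]
 [332.83116883 314.21717172]
 [420.51526433 343.16827997]] [[ 0.5389 -0.0145]
 [ 0.5673 -0.1626]
 [ 0.4751 -0.0254]
 [ 0.5017 -0.173 ]]
base [ 0.5208 -0.0939] len 0.1628 dir -103.22
edge [ 0.5531 -0.0886] len 0.1508 dir -79.13
edge [ 0.4884 -0.0992] len 0.15 dir -79.79
base top [ 0.5209 -0.0961] len 0.1654 dir -102.37
edge [ 0.5524 -0.09  ] len 0.1515 dir -79.53
edge [ 0.4894 -0.1022] len 0.1525 dir -79.56
```

```bash
cat > m3.py <<'E'
from h import *
from scipy.optimize import least_squares
# synthetic silhouette of peg: project points of cylinder r=4mm z .010-.034 (taper top), compare mask centroid
def sil(cam,x,y):
    S=4;m=np.zeros((480*S//2,640*S//2),np.uint8)
    pts=[]
    for z,r in((.010,.004),(.029,.004),(.034,.0022)):
        a=np.linspace(0,2*np.pi,24);pts.append(np.c_[x+r*np.cos(a),y+r*np.sin(a),0*a+z])
    p=px(cam,np.vstack(pts)).astype(np.float32);h=cv2.convexHull(p);M=cv2.moments(h);return np.array([M["m10"],M["m01"]])/M["m00"],M["m00"]
for cam,cs in(("top",[(358,275),(415,267)]),("scene",[(349,299),(416,321)])):
    f=np.load(cam+"0.npz");im=f["im"].astype(float);res=[]
    for c in cs:
        r=11;p=im[c[1]-r:c[1]+r+1,c[0]-r:c[0]+r+1];y,x=np.mgrid[-r:r+1,-r:r+1]
        # red channel separates grey peg from blue plate (low red)
        w=np.clip((p[...,0]-60)/60.,0,1);n,l,st,ce=cv2.connectedComponentsWithStats((w>.2).astype(np.uint8));k=1+np.argmax(st[1:,4]);k=cv2.dilate((l==k).astype(np.uint8),np.ones((3,3)))
        w=w*k;cen=np.array([c[0]+(w*x).sum()/w.sum(),c[1]+(w*y).sum()/w.sum()])
        s=least_squares(lambda q:sil(cam,*q)[0]-cen,to_plane(cam,[cen],.022)[0,:2],x_scale=.01,diff_step=1e-4)
        res.append(s.x);print(cam,np.round(cen,2),"area",w.sum(),"model",sil(cam,*s.x)[1],np.round(s.x,4))
    a,b=res;e=b-a;print("centre",(a+b)/2,"len",np.hypot(*e),np.degrees(np.arctan2(e[1],e[0])))
E
python3 m3.py
```

```text
top [358.25 275.15] area 40.21666666666666 model 18.08404003176838 [ 0.5094 -0.0381]
top [415.18 266.35] area 41.983333333333334 model 22.405085442587733 [ 0.53  -0.152]
centre [ 0.519735   -0.09504661] len 0.11569083442756499 -79.72912132579293
scene [349.33 300.59] area 72.91666666666666 model 47.474778671748936 [ 0.5072 -0.0385]
scene [416.08 322.07] area 76.48333333333333 model 51.17770944908261 [ 0.5275 -0.1522]
centre [ 0.5173419  -0.09533492] len 0.11548943734933965 -79.87420966572977
```

Converted, 0.015 m / 0.2 = 0.075, -0.0016 m / 0.2 = -0.008, -0.005 rad / 0.7854 = -0.0064.

>>> pendant:
  steps: [-0.008,0.0015,0.075,-0.0064,0.02,0,0,0.075,0,0.02,0,0,0.06,0,0.02,0,0,0.03,0,0.02,0,0,0,0,0.02,0,0,0,0,0.02]

```text
time: 5.87
eef_pos: [0.5206, -0.0958, 0.0782]
tool_rot: [2.011, 2.413, 0.0]
contact_force: [0.7, 0.1, -4.5]
gripper_width: 0.0328
grip_force: 60.6
```

```bash
python3 - <<'E'
from h import *
im,d=eyes.get_image("scene"); cv2.imwrite("pics/scene2.png",im[:,:,::-1]); np.savez("scene2.npz",im=im,d=d)
o=monitor.get_obs();print(o["eef_pos"])
cv2.imwrite("pics/c2.png",cv2.resize(im[230:365,310:490,::-1],(720,540),interpolation=cv2.INTER_CUBIC))
E
```

```text
[ 0.52080094 -0.09588424  0.07862618]
```

View pics/c2.png

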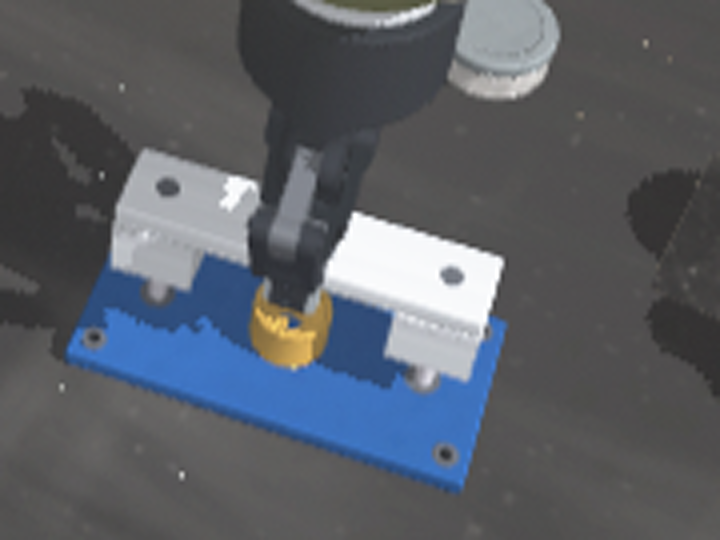

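The left foot hangs over the left peg, seen at crop (158,290). The right foot hangs over the right peg, at (424,376). I'll get the bridge centre from the two holes.

```bash
cat > m4.py <<'E'
import io,contextlib
with contextlib.redirect_stdout(io.StringIO()): from m2 import *
f=np.load("scene2.npz");g=f["im"].min(2)
H=np.array([dark(g,*p) for p in [(352,277),(423,298.7)]])
show("bridge",to_plane("scene",H,.0819),0)
# foot bottoms in scene and pegs: peg foot ring row/cols
W=world("scene",f["d"]);print(np.median(W[283:287,355:362,2]),np.median(W[297:303,410:416,2]))
b=f["im"][...,2];B=np.array([dark(b,*p) for p in [(333,314.5),(421,343)]]);P=to_plane("scene",B,.01);show("near edge",P,0)
go([.5205,-.0942,.0465],10.25)
E
python3 m4.py
```

```text
bridge [ 0.5204 -0.0942] len 0.1159 dir -80.0
0.08218367679762956 0.08242035502878281
near edge [ 0.4896 -0.0983] len 0.1515 dir -80.8
d_tool [ 0.0017 -0.      0.0321] turn 0.0025 yaw 10.4 q6 -0.587 t 5.9167
```

Converted, 0.004 m / 0.2 = 0.02.

>>> pendant:
  steps: [0,0,0.02,0,0.02,0,0,0.02,0,0.02,0,0,0.02,0,0.02,0,0,0,0,0.02]

```text
time: 6.25
eef_pos: [0.5203, -0.0958, 0.0654]
tool_rot: [-2.01, -2.414, 0.0]
contact_force: [-0.6, -0.2, -3.5]
gripper_width: 0.033
grip_force: 60.8
```

>>> pendant:
  steps: [0,0,0.015,0,0.02,0,0,0.015,0,0.02,0,0,0.015,0,0.02,0,0,0,0,0.02]

```text
time: 6.58
eef_pos: [0.5204, -0.0959, 0.0565]
tool_rot: [-2.01, -2.414, 0.0]
contact_force: [-0.2, 0.1, -3.2]
gripper_width: 0.0328
grip_force: 60.9
```

Both pegs are inside the bores and the side forces are small. I'll go on down.

Converted, 0.003 m / 0.2 = 0.015, 0.001 m / 0.2 = 0.005.

>>> pendant:
  steps: [0,0,0.015,0,0.02,0,0,0.015,0,0.02,0,0,0.015,0,0.02,0,0,0.005,0,0.02,0,0,0,0,0.02,0,0,0,0,0.02]

```text
time: 7.08
eef_pos: [0.5205, -0.0959, 0.047]
tool_rot: [2.01, 2.414, -0.0]
contact_force: [-1.1, -0.5, -3.5]
gripper_width: 0.0326
grip_force: 60.9
```

Converted, 0.001 m / 0.2 = 0.005.

>>> pendant:
  steps: [0,0,0.005,0,0.02,0,0,0,0,0.02,0,0,0,0,0.02]

```text
time: 7.33
eef_pos: [0.5205, -0.0959, 0.0467]
tool_rot: [2.01, 2.414, 0.0]
contact_force: [-2.7, 0.4, 4.6]
gripper_width: 0.0328
grip_force: 61.8
```

>>> pendant:
  steps: [0,0,0.0025,0,0.02,0,0,0,0,0.02,0,0,0,0,0.02]

```text
time: 7.58
eef_pos: [0.5205, -0.0959, 0.0467]
tool_rot: [2.01, 2.414, 0.0]
contact_force: [-4.8, 1.6, 11.1]
gripper_width: 0.0326
grip_force: 62.4
```

Converted, -0.04 m / 0.2 = -0.2, -0.03 m / 0.2 = -0.15.

>>> pendant:
  steps: [0,0,-0.005,0,0.085,0,0,0,0,0.085,0,0,0,0,0.085,0,0,0,0,0.085,0,0,0,0,0.085,0,0,-0.1,0,0.085,0,0,-0.2,0,0.085,0,0,-0.2,0,0.085,0,0,-0.15,0,0.085,0,0,0,0,0.085]

```text
time: 8.42
eef_pos: [0.5226, -0.0966, 0.1825]
tool_rot: [2.003, 2.406, 0.005]
contact_force: [0.8, -0.1, 0.8]
gripper_width: 0.085
grip_force: 0.0
```

```bash
cat > look.py <<'E'
import sys
from h import *
k=sys.argv[1]
im,d=eyes.get_image("scene"); np.savez(f"scene{k}.npz",im=im,d=d);W=world("scene",d)
S=slice(230,340),slice(330,450);w=W[S];i=im[S].astype(int)
m=np.hypot(w[...,0]-.5205,w[...,1]+.095)<.02
kn=m&(w[...,2]>.060)&(w[...,2]<.115)&(i.max(2)<110)|m&(i[...,0]>110)&(i[...,1]<70)
z=w[kn][:,2];print("knob top z",np.percentile(z,[50,80,90,95]),len(z))
red=m&(i[...,0]>100)&(i[...,1]<70);print("red",np.round(w[red].mean(0),4) if red.any() else None)
dk=(np.hypot(w[...,0]-.5205,w[...,1]+.095)<.08)&(i.min(2)>130)&(w[...,2]>.04)&(w[...,2]<.06)
A=w[dk];A=A[np.abs(A[:,2]-np.median(A[:,2]))<.003];c=np.linalg.lstsq(np.c_[A[:,:2]-[.5205,-.095],np.ones(len(A))],A[:,2],rcond=None)[0];print("deck plane",c,len(A))
cv2.imwrite(f"pics/k{k}.png",cv2.resize(im[230:340,310:460,::-1],(600,440),interpolation=cv2.INTER_CUBIC))
E
python3 look.py 3
```

```text
knob top z [0.08903585 0.09050966 0.09102623 0.09135257] 309
red [ 0.525  -0.0964  0.0905]
deck plane [0.00716688 0.002502   0.05053488] 1445
```

View pics/k3.png

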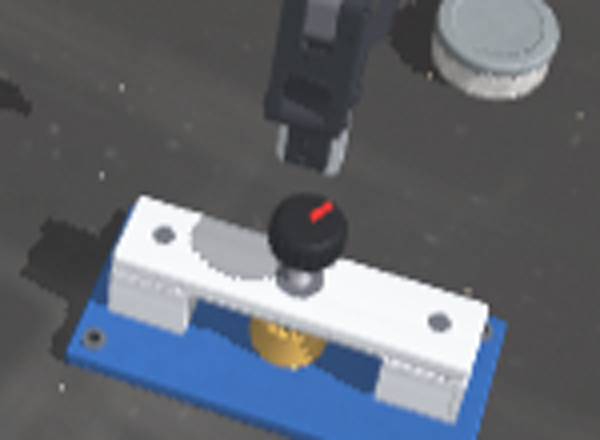

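Both feet sit flat on the plate: the deck measures 50.5 mm and level. The knob stands high at crop (308,230), its top at about 90 mm, so the lift is about 19 mm. Next I go down and grip the knob slightly above its middle.

```bash
python3 -c "
from h import *
go([.5205,-.0953,.0865],10.4)"
```

```text
d_tool [ 0.0015 -0.0014  0.0928] turn 0.0006 yaw 10.44 q6 -0.588 t 8.4667
```

Converted, 0.03 m / 0.2 = 0.15, 0.02 m / 0.2 = 0.1.

>>> pendant:
  steps: [0.005,-0.0025,0.15,0,0.085,0,0,0.15,0,0.085,0,0,0.1,0,0.085,0,0,0.06,0,0.085,0,0,0,0,0.085,0,0,0,0,0.085]

```text
time: 8.97
eef_pos: [0.5193, -0.0948, 0.0835]
tool_rot: [-2.009, -2.412, 0.001]
contact_force: [-0.2, -0.5, 0.4]
gripper_width: 0.085
grip_force: 0.0
```

```bash
python3 -c "
from h import *
go([.5205,-.0953,.0865],10.4)"
```

```text
d_tool [-0.0007  0.0011 -0.003 ] turn 0.0005 yaw 10.43 q6 -0.587 t 8.9667
```

Converted, -0.003 m / 0.2 = -0.015, 0.001 m / 0.2 = 0.005.

>>> pendant:
  steps: [-0.0025,0.005,-0.015,0,0.085,0,0,0,0,0.02,0,0,0,0,0.02,0,0,0,0,0.02,0,0,0,0,0.02,0,0,0,0,0.02,0,0,0,0,0.02,0,0,0,0,0.02,0,0,0,0,0.02,0,0,0,0,0.02]

```text
time: 9.8
eef_pos: [0.521, -0.0953, 0.0878]
tool_rot: [2.01, 2.414, 0.0]
contact_force: [-1.0, 0.1, 5.9]
gripper_width: 0.0265
grip_force: 58.9
```

Converted, -0.0003 m / 0.2 = -0.0015, -0.1 rad / 0.7854 = -0.1273.

>>> pendant:
  steps: [0,0,-0.0015,-0.1273,0.02,0,0,-0.0015,-0.1273,0.02,0,0,-0.0015,-0.1273,0.02,0,0,-0.0015,-0.1273,0.02,0,0,-0.0015,-0.1273,0.02,0,0,-0.0015,-0.1273,0.02,0,0,0,0,0.02,0,0,0,0,0.02]

```text
time: 10.47
eef_pos: [0.5208, -0.0952, 0.0891]
tool_rot: [-1.211, -2.898, -0.0]
contact_force: [0.5, 0.4, -0.4]
gripper_width: 0.0265
grip_force: 59.1
```

>>> pendant:
  steps: [0,0,0,0,0.05,0,0,0,0,0.05,0,0,0,0,0.05,0,0,0,0,0.05,0,0,0,0,0.05]

```text
time: 10.88
eef_pos: [0.5208, -0.0952, 0.0893]
tool_rot: [-1.208, -2.9, 0.0]
contact_force: [-0.2, 0.2, 1.2]
gripper_width: 0.05
grip_force: 0.0
```

```bash
python3 look.py 4
```

```text
knob top z [0.08945073 0.09135297 0.09186505 0.09215359] 172
red [ 0.5218 -0.0935  0.091 ]
deck plane [0.01533065 0.00247779 0.05050142] 1279
```

View pics/k4.png

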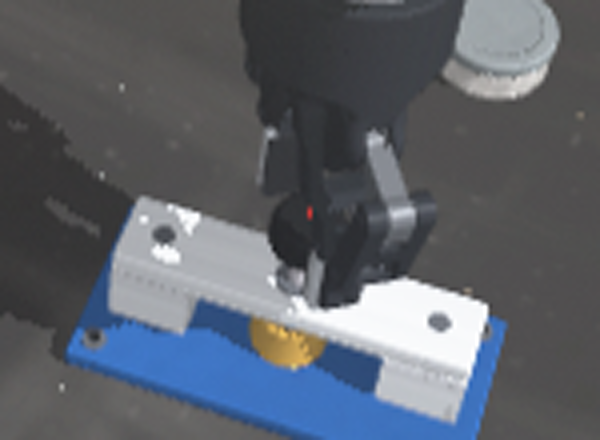

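The knob is still up (it rose about 1 mm) and its red line has turned. I'll keep going in small steps, releasing after each one.

Converted, -0.0003 m / 0.2 = -0.0015, -0.1 rad / 0.7854 = -0.1273.

>>> pendant:
  steps: [0,0,0,0,0.02,0,0,0,0,0.02,0,0,0,0,0.02,0,0,0,0,0.02,0,0,-0.0015,-0.1273,0.02,0,0,-0.0015,-0.1273,0.02,0,0,-0.0015,-0.1273,0.02,0,0,0,0,0.02]

```text
time: 11.6
eef_pos: [0.5208, -0.0952, 0.0901]
tool_rot: [-0.755, -3.049, -0.0]
contact_force: [0.6, -0.1, -1.2]
gripper_width: 0.0262
grip_force: 59.0
```

>>> pendant:
  steps: [0,0,0,0,0.05,0,0,0,0,0.05,0,0,0,0,0.05,0,0,0,0,0.05]

```text
time: 11.93
eef_pos: [0.5209, -0.0953, 0.0903]
tool_rot: [0.762, 3.048, -0.0]
contact_force: [0.9, 1.0, 0.4]
gripper_width: 0.0502
grip_force: 0.0
```

```bash
python3 look.py 5
```

```text
knob top z [0.08287625 0.08412623 0.08470966 0.0852652 ] 273
red [ 0.5254 -0.0912  0.0838]
deck plane [0.00941678 0.00219845 0.05052506] 1269
```

The knob has dropped about 7 mm (lift about 0.013). I'll lower, grip it and turn it forward half a turn, following the thread down.

>>> pendant:
  steps: [0,0,0.025,0,0.05,0,0,0.025,0,0.05,0,0,0,0,0.02,0,0,0,0,0.02,0,0,0,0,0.02,0,0,0,0,0.02,0,0,0,0,0.02,0,0,0,0,0.02]

```text
time: 12.65
eef_pos: [0.5207, -0.0952, 0.0802]
tool_rot: [-0.76, -3.048, -0.0]
contact_force: [-0.9, 0.9, -1.2]
gripper_width: 0.0264
grip_force: 59.0
```

>>> pendant:
  steps: [0,0,0.0015,0.1273,0.02,0,0,0.0015,0.1273,0.02,0,0,0.0015,0.1273,0.02,0,0,0.0015,0.1273,0.02,0,0,0.0015,0.1273,0.02,0,0,0.0015,0.1273,0.02,0,0,0.0015,0.1273,0.02,0,0,0.0015,0.1273,0.02]

```text
time: 13.32
eef_pos: [0.5207, -0.0952, 0.0778]
tool_rot: [-1.893, -2.507, 0.0]
contact_force: [-0.9, -0.5, -1.4]
gripper_width: 0.0266
grip_force: 59.1
```

Converted, 0.0003 m / 0.2 = 0.0015, 0.1 rad / 0.7854 = 0.1273.

>>> pendant:
  steps: [0,0,0.0015,0.1273,0.02,0,0,0.0015,0.1273,0.02,0,0,0.0015,0.1273,0.02,0,0,0.0015,0.1273,0.02,0,0,0.0015,0.1273,0.02,0,0,0.0015,0.1273,0.02,0,0,0.0015,0.1273,0.02,0,0,0.0015,0.1273,0.02]

```text
time: 13.98
eef_pos: [0.5206, -0.0952, 0.0755]
tool_rot: [-2.72, -1.572, 0.001]
contact_force: [-2.1, 1.0, -0.3]
gripper_width: 0.0264
grip_force: 59.2
```

>>> pendant:
  steps: [0,0,0.0015,0.1273,0.02,0,0,0.0015,0.1273,0.02,0,0,0.0015,0.1273,0.02,0,0,0.0015,0.1273,0.02,0,0,0.0015,0.1273,0.02,0,0,0.0015,0.1273,0.02,0,0,0.0015,0.1273,0.02,0,0,0.0015,0.1273,0.02]

```text
time: 14.65
eef_pos: [0.5207, -0.0952, 0.0732]
tool_rot: [-3.117, -0.388, 0.0]
contact_force: [-0.6, 1.2, 2.2]
gripper_width: 0.0267
grip_force: 59.3
```

Converted, 0.0003 m / 0.2 = 0.0015, 0.1 rad / 0.7854 = 0.1273.

>>> pendant:
  steps: [0,0,0.0015,0.1273,0.02,0,0,0.0015,0.1273,0.02,0,0,0.0015,0.1273,0.02,0,0,0.0015,0.1273,0.02,0,0,0.0015,0.1273,0.02,0,0,0.0015,0.1273,0.02,0,0,0.0015,0.1273,0.02,0,0,0,0.0637,0.02,0,0,0,0,0.02,0,0,0,0,0.02]

```text
time: 15.48
eef_pos: [0.5207, -0.0951, 0.0709]
tool_rot: [-3.046, 0.77, 0.001]
contact_force: [-2.7, 1.7, 0.5]
gripper_width: 0.0261
grip_force: 59.2
```

```bash
python3 look.py 6
```

```text
knob top z [0.07541836 0.09319044 0.10090121 0.10331418] 328
red [ 0.5179 -0.0959  0.0752]
deck plane [0.018803   0.00411989 0.05055889] 1209
```

View pics/k6.png

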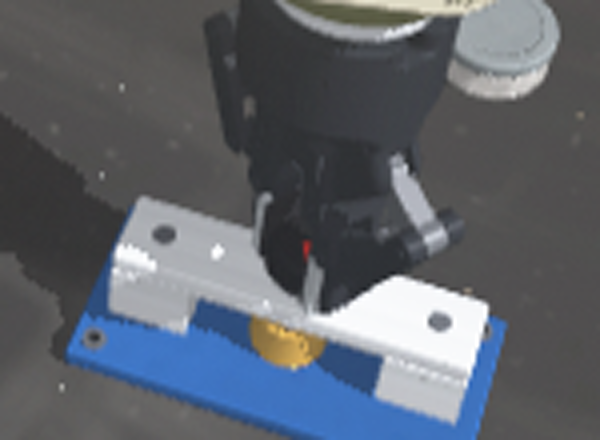

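The knob is held in the fingers with its top at about 74.5 mm, so the lift is about 4 mm and the screw is under the thread. The deck is still level at 50.5 mm, and the tin hasn't moved.

```bash
python3 -c "
from station import arm, eyes, monitor, hand_in
print(hand_in())"
```

```text
the job is handed in; nothing more can be done
None
```

The bridge is seated flat on both pegs. The screw was turned back about 0.9 rad until it dropped, then forward about half a turn (3.15 rad), with the lift now about 4 mm. I handed it in at about 15.5 s with the knob still gripped; the tin, nut and loupe ring were never touched.

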